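Lock up the gear-blank chest

ROBOT

A 6-joint arm with a two-finger parallel gripper is mounted at the origin on the work surface. World frame = base frame: x ahead of the robot, y to its left, z up, the work surface at z = 0. Lengths are in m, angles in rad, forces in N, time in s.
With the tool pointing down it reaches from about 0.375 to 0.9 m from the base axis. Payload 3.1 kg.
Tool frame: the origin (TCP) lies midway between the tips of the shut fingers; the grasp point (between the pads) lies bot.grip_depth behind it (bot.grip_depth is the distance from the TCP to the grasp point, in m); z points along the fingers, y is the direction in which the jaws open and shut (so a half turn about z gives the same grasp; the last joint's range is limited). The gripper opens to 87 mm and grips with 3 to 60 N. Pads are 19 mm wide; open, the fingers measure 117 mm over their backs; the gripper's body (75 mm by 190 mm) begins 51 mm behind the grasp point.
Start: joints at [1.079, 0.527, 1.433, -0, 1.181, -0.178], TCP at [0.193, 0.594, 0.223] pointing down, gripper open.
Joint ranges: [-3.08, 3.08], [-0.75, 2.2], [0.22, 2.44], [-1.43, 4.57], [0, 2.65], [-2.85, 2.85]. Speed limits (rad/s): [2.79, 2.79, 3.14, 3.14, 3.14, 3.14].

INTERFACE

Orientations are given as a unit quaternion [x, y, z, w].
In Python, from rig import bot gives the robot as it stands.
- The arm moves only by the tool send_rows, never from a script. Its argument "increments" is one flat list of numbers, 5 for each row, row after row: the shift along the world's x, y, z in mm, then the turn about the world's z in rad, then the closure, from 0 (fully open) to 1 (shut). In form: [dx, dy, dz, yaw, hand, dx, dy, dz, yaw, hand, ...]. A call has 1 to 12 rows; each row is the pose to reach, as a shift and turn from the pose measured when the call began; what a row does not reach only later rows make up. A row lasts 1/8 s, in which the tool goes at most 62.5 mm and 10.7 degrees, less where a joint would pass 70% of its speed; a pose out of reach is approached as far as the arm can. A call with a gripper value outside its range is refused whole. The fingers move at their own pace and stop on an object; the grip force is fixed at half the most. Time passes only in rows, so rows that repeat a pose let the fingers close. It gives the time, the measured TCP pose, the force and the opening at its end, in the units of the state.
- bot.read_state(): the state, without advancing time (a new reading comes with each control period).
- bot.read_camera(name): name is "scene" or "top" or "wrist"; returns a dict with "color" (420x560x3 uint8, red, green, blue), "vertical_fov" (degrees; the focal length in pixels is half the picture's height over the tangent of half this angle, whatever the lens; pixels are square), "cx", "cy" (the principal point, pixels), "k1" (the pictures are not rectified: a ray, as slopes to the right and down, at radius r is drawn at 1 + k1 r^2 times it, then the intrinsics apply), "extrinsics" (4x4, takes a point from world to camera coordinates); the wrist camera has in their place "T_tool_cam" (4x4, takes a point from camera to tool coordinates, whose origin is the TCP and whose axes are the flange's). Camera axes: x right, y down, z forward; pixel columns grow to the right and rows downward; lengths in m; the calibration is good to about 2 mm. A picture is of the moment at which its call begins: read the wrist's pose just before it. There is no depth.
- bot.sign_off(): hands the job in, once; it reports no verdict.
The state is a dict: "time": time; "joint_positions": joint angles; "joint_velocities": joint speeds; "joint_efforts": joint torques, N m; "eef_pos": TCP position; "orientation": TCP orientation; "force": force on the tool from outside, world axes, zero at the start; "moment": the same for the moment, N m; "gripper_width": finger opening in m.
Only numpy, scipy, OpenCV 4.12 (cv2) and the standard library are available. Lean on these libraries where they do the work, as an engineer would, in place of code of your own. Each camera call takes 0.05 s, during which the arm holds its last target.

TASK

Lock up the slant-front chest of gear blanks: push its lid fully shut, then swing the hasp down over the staple until it lies flat, then take the red-handled locking pin from its rest and push it sideways through the staple's loop, from either side, until its collar is home against the loop. Let go of the pin and leave the other things on the bench where they are.

Things in the scene. Friction and masses are not known exactly. Their poses are not given: they have to be found in the camera images.
- chest: Fixed green chest, front to the robot's left and outwards; 210 deep (x), 260 wide (y). Origin: underside centre; its x points to its back, z up. Front wall 55 mm high at x = -105; from its top edge a flat face slopes up to the back, 40 degrees from level, 222 mm long. The lowest 100 mm is fixed, the rest is the lid. 'Up the slope' counts from the front edge, 'off the face' square to the slope.
- lid (a joint): Angle of the green lid (246 wide, 120 long, flush with the slope when shut), hinged along y 222 mm up the slope. 0 is shut, grows as its front edge rises; starts 0.2 to 0.45 rad open. Hinge friction holds it where it is left; pressing near its front edge takes under 8 N.
- lid_edge (a point): Point on the lid's upper face, mid-width, 100 mm from its hinge towards its front edge (122 mm up the slope when shut); moves with the lid. Yellow press marks lie 85 mm to either side of it along y.
- hasp (a joint): Angle of the hasp on the lid: 0 lies flat down the slope over the staple, pi/2 stands square off the lid; starts open at 1.8 to 2.4 rad; with the lid shut, 2.27 is vertical. Friction holds it where it is left (pushing the bar takes under 2 N). Its hinge runs along y, on the lid, 140 mm up the slope and 9 mm off the face when shut.
- hasp_bar (a point): Centre of the yellow round bar (12 thick, 64 long, along y) at the hasp's free end, 122 mm from the hasp's hinge. The steel hasp is 52 wide, 4 thick, with a window that passes over the staple; laid flat, the bar is 18 mm up the slope, 9 mm off the face. Push it from behind or pinch it.
- staple (a point): Centre of the yellow staple's opening, mid-width of the chest, 60 mm up the slope, 29 mm off the face; axes as the chest's. The opening, 17 mm square, runs level along y through a loop 26 mm deep; outside, the loop is 27 mm along the slope and ends 43 mm off the face. The slope rises close behind, so a gripper holding the pin here must lean about square to the slope.
- pin_grip (a point): Middle of the locking pin's red handle (50 long, 16 square), on its axis; x points to the pin's tip. Ahead: steel collar 22 across from 25 to 31 mm, then shaft 10 across with tapered end, to 108 mm. 80 g, balances 47 mm ahead. Starts left or right of the chest, level in its rest, axis 40 mm over the bench, handle overhanging the rest; lift straight up.
- pin_seat (a point): Point on the pin's axis 44 mm ahead of the handle's middle; it lies at the middle of the staple's opening when the collar touches the loop.
- rest: Fixed aluminium pin rest: base 90 by 60 by 10 with two notched posts 47 mm high at 27 mm either side of its origin (underside centre); its x runs along the pin to the tip. The pin's shaft lies in the notches, 12 mm deep.
- blank_tray: Fixed blue tray 100 by 130 by 35 with two gear blanks up to 39 mm high, on the other side of the chest from the rest. Origin: underside centre. Not used.
- flange: Loose steel ring 90 across, 22 high, origin underside centre. Leave alone.
- wrench: Loose wrench 180 long, lying. Leave alone.
- screwdriver: Loose orange screwdriver 190 long, lying. Leave alone.
- hammer: Loose hammer, lying. Leave alone.
- oil_bottle: Loose blue bottle 64 across, 170 high, origin underside centre. Leave alone.
- jar: Loose amber jar 72 across, 100 high, origin underside centre. Leave alone.
- carton: Loose cardboard box 120 by 90 by 70 high, origin underside centre. Leave alone.
There are look-alikes about, which are no part of the job. What is shaped like the part that bears pin_grip but turquoise is not meant.

How it is judged:
On the way, in this order (a step that is already met when the one before it is completed fails the run):
1. the lid is pushed shut (value of joint lid below 0.03 rad), for 0.2 s.
2. the hasp lies flat over the staple, the lid still shut (value of joint hasp below 0.07 rad and value of joint lid below 0.03 rad), for 0.2 s.
3. the pin is through the loop up to its collar (distance between pin_seat and staple below 0.012 m and angle between the x axis of pin_grip and the y axis of chest, either way round below 0.3 rad), for 0.2 s.
At the end, for the whole second after the job is handed in: Lid shut (under 0.03 rad), hasp down over the staple (under 0.1 rad), the pin through the loop with its seat point within 12 mm of the opening's centre and its axis within 0.3 rad of the opening's, released and at rest (all of step 3 and value of joint lid below 0.03 rad and value of joint hasp below 0.1 rad and linear speed of pin below 0.02 m/s); the robot touches nothing.
It fails at once if a bystander is moved more than 40 mm (distance of any of flange, wrench, screwdriver, hammer, oil_bottle, jar, carton from where it was at the start of the episode above 0.04 m).
It also fails if it takes over 72 s, if anything falls off the work surface, if the arm or the gripper's body presses on something with over 40 N, if the wrist force passes 120 N, or if a joint passes its speed limit or range.

## Working session

There is one attempt and no reset: what is moved stays moved. The work goes in short steps, Python scripts to look and compute and a tool call to move; the robot and the scene stay as the last step left them, time stands still between calls to the robot, and variables do not carry over. Pictures are saved under pics/ and viewed, and the job is handed in when it is done.

Besides the shell and the picture viewer there is one more tool, called after ">>>" as name(argument=value, ...), one argument or row to a line, values as JSON. send_rows: Moves the arm, as the interface text tells. Its arguments: {"type":"object","properties":{"increments":{"type":"array","items":{"type":"number"}}},"required":["increments"]}

```bash
ls; mkdir -p pics
python3 - <<'E'
from rig import bot
import cv2
s=bot.read_state(); print(s); print(bot.grip_depth)
for n in ["scene","top","wrist"]:
    c=bot.read_camera(n); cv2.imwrite(f"pics/{n}0.png",c["color"][:,:,::-1])
    print(n,{k:v for k,v in c.items() if k!="color"})
E
```

```text
pics
{'time': 0.0, 'joint_positions': array([ 1.07853196e+00,  5.28489157e-01,  1.43387210e+00,  6.80499975e-06,
        1.18137691e+00, -1.78494680e-01]), 'joint_velocities': array([ 4.67577284e-04,  5.20518725e-04,  1.25819821e-03,  5.64203347e-04,
       -9.68992371e-04, -9.27286176e-06]), 'joint_efforts': array([ 1.50021508e-03, -4.40059912e+01, -1.76595998e+01,  6.35538809e-02,
        5.82436868e-02, -1.68347729e-04]), 'eef_pos': array([0.19252896, 0.59385848, 0.2215671 ]), 'orientation': array([ 1.56243263e-01,  9.87718023e-01, -1.01195077e-03, -3.56044098e-04]), 'force': array([0.47112802, 0.16823946, 0.6555489 ]), 'moment': array([-0.0035726 , -0.00992492,  0.00326924]), 'gripper_width': 0.08696000055372706}
0.0187
scene {'vertical_fov': 45.53056331752989, 'cx': 278.7812980396567, 'cy': 207.537651726835, 'k1': -0.0910809604009767, 'extrinsics': array([[-0.85429812,  0.5197531 , -0.00560754,  0.40729062],
       [ 0.35039187,  0.56789006, -0.74479958, -0.12997435],
       [-0.38392742, -0.63824572, -0.66726467,  1.68265718],
       [ 0.        ,  0.        ,  0.        ,  1. 
[... 167 characters left out ...]
-0.99950261, -0.02288729,  0.0988155 ],
       [-0.99054821,  0.02459132, -0.13494265,  0.5216891 ],
       [ 0.13543836,  0.01974329, -0.99058904,  1.51038685],
       [ 0.        ,  0.        ,  0.        ,  1.        ]])}
wrist {'vertical_fov': 67.1981117044589, 'cx': 279.8785829086462, 'cy': 212.07012445199814, 'k1': -0.05287512986344608, 'T_tool_cam': array([[ 3.65142260e-04, -9.66510022e-01, -2.56628611e-01,
         7.00126131e-02],
       [ 9.99999647e-01,  1.58742693e-04,  8.24988790e-04,
        -1.11395973e-03],
       [-7.56622017e-04, -2.56628821e-01,  9.66509739e-01,
        -1.63639490e-01],
       [ 0.00000000e+00,  0.00000000e+00,  0.00000000e+00,
         1.00000000e+00]])}
```

View pics/scene0.png

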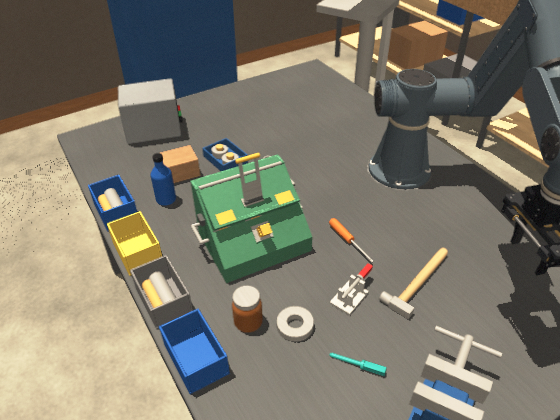

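View pics/top0.png

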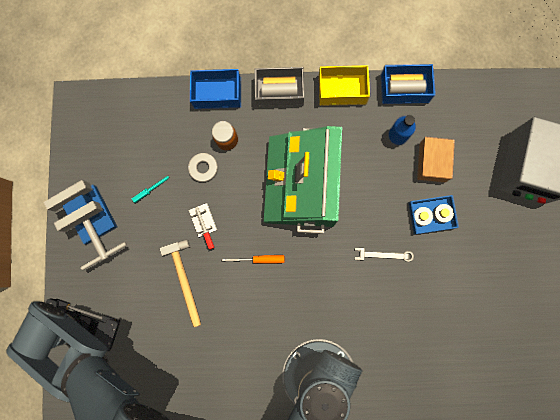

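View pics/wrist0.png

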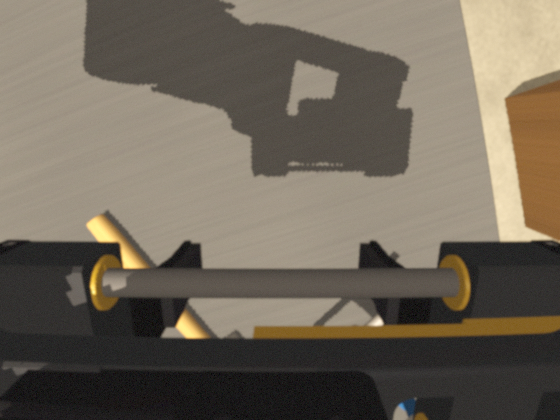

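```bash
cat > h.py <<'E'
import numpy as np, cv2
from scipy.spatial.transform import Rotation as R
from rig import bot
def K(c):
    h,w=c["color"].shape[:2]; f=h/2/np.tan(np.radians(c["vertical_fov"])/2)
    return np.array([[f,0,c["cx"]],[0,f,c["cy"]],[0,0,1.]]), np.array([c["k1"],0,0,0,0])
def pose(c,s=None):
    if "extrinsics" in c: return np.array(c["extrinsics"])
    T=np.eye(4);T[:3,:3]=R.from_quat(s["orientation"]).as_matrix();T[:3,3]=s["eef_pos"]
    return np.linalg.inv(T@c["T_tool_cam"])
def ray(c,uv,s=None):
    k,d=K(c);E=pose(c,s)
    n=cv2.undistortPoints(np.array(uv,float).reshape(-1,1,2),k,d).reshape(-1,2)
    D=np.c_[n,np.ones(len(n))]@E[:3,:3]
    return -E[:3,:3].T@E[:3,3], D/np.linalg.norm(D,axis=1,keepdims=True)
def plane(c,uv,z,s=None):
    o,D=ray(c,uv,s); return o+D*((z-o[2])/D[:,2:3])
def tri(c1,u1,c2,u2,s1=None,s2=None):
    o1,d1=ray(c1,u1,s1);o2,d2=ray(c2,u2,s2);out=[]
    for a,b in zip(d1,d2):
        t=np.linalg.lstsq(np.c_[a,-b],o2-o1,rcond=None)[0]
        p,q=o1+a*t[0],o2+b*t[1]; out.append(np.r_[(p+q)/2,np.linalg.norm(p-q)])
    return np.array(out)
def proj(c,P,s=None):
    k,d=K(c);E=pose(c,s)
    return cv2.projectPoints(np.array(P,float).reshape(-1,3),cv2.Rodrigues(E[:3,:3])[0],E[:3,3],k,d)[0].reshape(-1,2)
def crop(c,x0,y0,x1,y1,f,name):
    cv2.imwrite(name,cv2.resize(c["color"][y0:y1,x0:x1,::-1],None,fx=f,fy=f,interpolation=cv2.INTER_CUBIC))
E
python3 - <<'E'
from h import *
t=bot.read_camera("top"); crop(t,180,110,360,245,4.4,"pics/tc.png")
t=bot.read_camera("scene"); crop(t,180,140,400,320,3.3,"pics/sc.png")
E
```

```text
(no output)
```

View pics/tc.png

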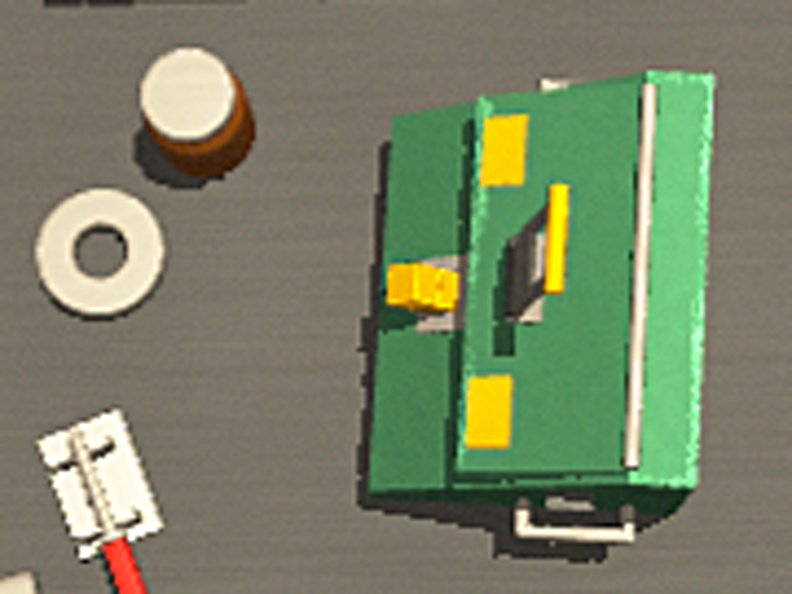

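View pics/sc.png

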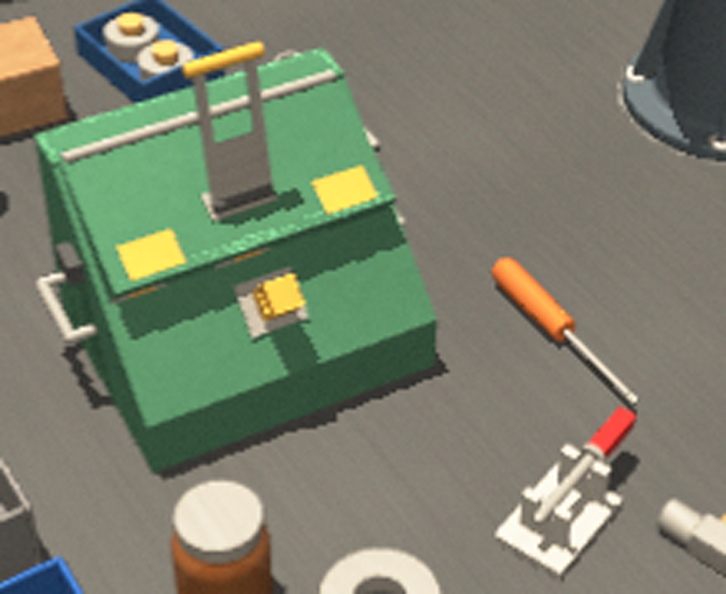

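Run:
```python
from h import *
t=bot.read_camera("top"); s=bot.read_camera("scene")
np.set_printoptions(precision=4,suppress=True)
T=lambda *a:np.array([[180+x/4.4,110+y/4.4] for x,y in a])
S=lambda *a:np.array([[180+x/3.3,140+y/3.3] for x,y in a])
tt=T((392,117),(371,490),(713,73),(692,487),(559,184),(553,292),(504,148),(488,412))
ss=S((150,425),(437,322),(37,137),(322,52),(188,70),(262,48),(152,255),(344,189))
r=tri(t,tt,s,ss);print(r)
print(plane(t,tt[:2],.055),plane(s,ss[:2],.055))
f,n=r[0,:3],r[1,:3]
P=(plane(t,tt[:2],.055)+plane(s,ss[:2],.055))/2; f,n=P
print("width",np.linalg.norm(f-n))
# chest y: x back(-Y world), z up => y = z cross x
d=f-n; print("yaw of chest y", np.arctan2(d[1],d[0]))
# red handle
for c,nm in((t,"t"),(s,"s")):
    h=cv2.cvtColor(c["color"],cv2.COLOR_RGB2HSV)
    m=((h[...,0]<6)|(h[...,0]>174))&(h[...,1]>180)&(h[...,2]>90)
    m=m.astype(np.uint8);n_,l,st,ce=cv2.connectedComponentsWithStats(m)
    for i in range(1,n_):
        if st[i,4]>20:
            pts=np.argwhere(l==i)[:,::-1].astype(np.float32)
            print(nm,st[i],ce[i],cv2.minAreaRect(pts))
```

```text
[[ 0.7204  0.1334  0.055   0.0039]
 [ 0.4629  0.1524  0.0488  0.0035]
 [ 0.7057 -0.0757  0.1937  0.0048]
 [ 0.447  -0.0542  0.1916  0.0008]
 [ 0.6144  0.0255  0.2886  0.0048]
 [ 0.5519  0.0301  0.2877  0.0026]
 [ 0.6717  0.0567  0.1515  0.0043]
 [ 0.5017  0.0701  0.152   0.0008]]
[[0.7221 0.1323 0.055 ]
 [0.4637 0.151  0.055 ]] [[0.7189 0.1348 0.055 ]
 [0.4652 0.1585 0.055 ]]
width 0.25696660147150274
yaw of chest y -0.08238501621812844
t [538 197   8   6  36] [541.5    199.7222] ((541.5, 199.5), (5.0, 7.0), 90.0)
t [203 232  11  17  97] [208.3093 240.1856] ((208.34249877929688, 240.24659729003906), (16.385761260986328, 5.852057456970215), 69.44395446777344)
s [360 264  12  13  80] [365.775 269.8  ] ((365.9671936035156, 269.63934326171875), (6.145770072937012, 13.57190990447998), 39.80556869506836)
```

```bash
cat >> h.py <<'E'
np.set_printoptions(precision=4,suppress=True)
CO=np.array([.5844,.0392,0]); CY=-.077
Xc=np.array([-np.sin(-CY)*1.0,-np.cos(CY),0]); Yc=np.array([np.cos(CY),np.sin(CY),0])
def W(x,y,z): return CO+Xc*x+Yc*y+np.array([0,0,z])
def slope(u,o): a=np.radians(40); return -.105+u*np.cos(a)-o*np.sin(a), .055+u*np.sin(a)+o*np.cos(a)
def jaw(s): y=R.from_quat(s["orientation"]).as_matrix()[:,1]; return np.arctan2(y[1],y[0])
def st():
    s=bot.read_state(); print("t",round(s["time"],2),"p",s["eef_pos"],"jaw",round(jaw(s),4),"w",round(s["gripper_width"],4),"F",s["force"],"q",s["joint_positions"]); return s
E
python3 - <<'E'
from h import *
t=bot.read_camera("top"); s=bot.read_camera("scene")
S=st()
print("Xc,Yc",Xc,Yc,"staple",W(slope(60,0)[0]*0+slope(.06,.029)[0],0,slope(.06,.029)[1]))
print("handle tri",tri(t,[[208.3,240.2]],s,[[365.8,269.8]]), plane(t,[[208.3,240.2]],.044),plane(s,[[365.8,269.8]],.044))
# pin tip and collar from crops
tip=[[180+78/4.4,110+432/4.4]]; tips=[[180+543/3.3,140+515/3.3]]
print("tip",tri(t,tip,s,tips),plane(t,tip,.042),plane(s,tips,.042))
for a in (W(-.015,-.15,.136),):print("lid tgt",a)
u=proj(t,[W(*((slope(.06,.043))[0:1]+(0,)+slope(.06,.043)[1:2]))]);print("staple top px",u, proj(s,[W(slope(.06,.043)[0],0,slope(.06,.043)[1])]))
crop(t,150,190,250,280,7,"pics/pin.png"); crop(s,330,230,400,330,6,"pics/pins.png")
E
```

```text
t 0.45 p [0.1929 0.5944 0.2225] jaw 1.2571 w 0.0872 F [ 0.0465  0.0707 -0.2564] q [ 1.0785  0.5276  1.4328 -0.      1.1814 -0.1785]
Xc,Yc [-0.0769 -0.997   0.    ] [ 0.997  -0.0769  0.    ] staple [0.5904 0.1166 0.1158]
handle tri [[0.4105 0.321  0.0475 0.0036]] [[0.4121 0.3204 0.044 ]] [[0.4069 0.32   0.044 ]]
tip [[0.5068 0.3555 0.0412 0.0079]] [[0.5096 0.3528 0.042 ]] [[0.5042 0.3585 0.042 ]]
lid tgt [0.436  0.0657 0.136 ]
staple top px [[270.8349 174.4582]] [[265.9649 228.558 ]]
```

View pics/pin.png

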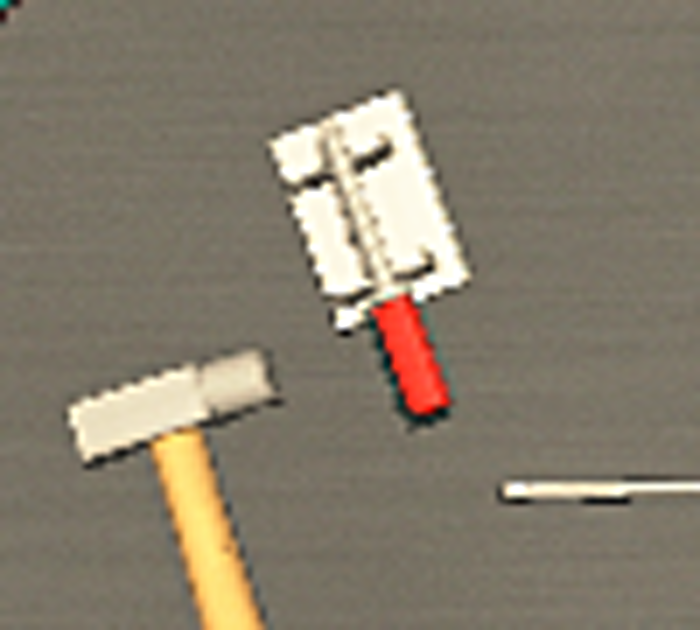

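View pics/pins.png

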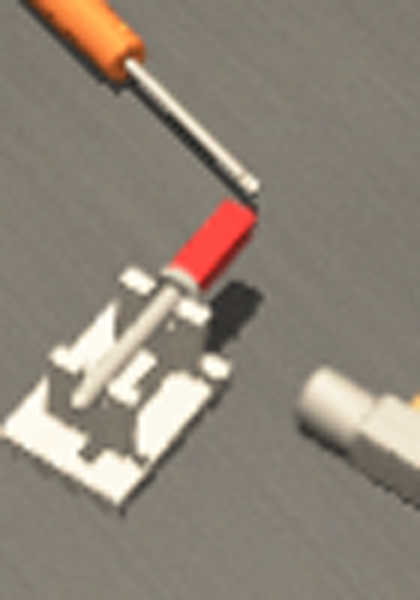

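>>> send_rows(
  increments=[0, 0, 50, 0, 0, 0, 0, 108, -0.1, 0, 25, -53, 108, -0.25, 0, 50, -106, 108, -0.4, 0, 75, -160, 108, -0.55, 0, 100, -215, 108, -0.7, 0, 125, -270, 108, -0.85, 0, 150, -325, 108, -1.0, 0, 175, -380, 108, -1.15, 0, 200, -435, 108, -1.334, 0, 225, -490, 108, -1.334, 0, 243, -529, 108, -1.334, 0],
)

```text
time: 1.95
eef_pos: [0.4367, 0.063, 0.3308]
orientation: [0.734, 0.679, 0.0, 0.0]
force: [0.5, 1.0, 0.4]
gripper_width: 0.087
```

Run:
```python
from h import *
S=st(); w=bot.read_camera("wrist"); cv2.imwrite("pics/w1.png",w["color"][:,:,::-1])
```

```text
t 1.95 p [0.4367 0.063  0.3308] jaw -0.079 w 0.087 F [0.4749 1.0363 0.3629] q [-0.1109  0.142   1.715  -0.0001  1.2836 -0.0318]
```

View pics/w1.png

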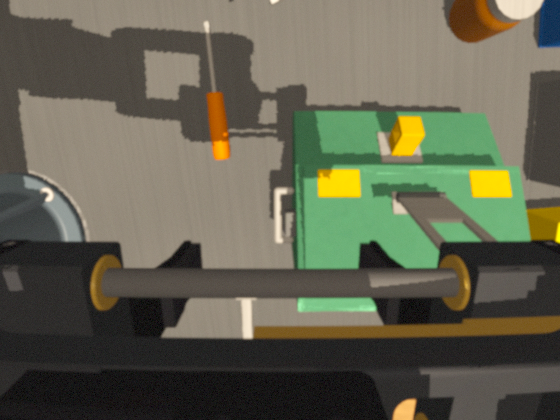

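Run:
```python
from h import *
S=bot.read_state(); w=bot.read_camera("wrist"); crop(w,270,90,560,320,2.7,"pics/w1c.png")
a=plane(w,[[293.5,112],[490,112]],.055,S); print(a)
t=bot.read_camera("top"); 
def Wq(x,y,z): return W(x,y,z)
x,z=slope(.0,0);
print("pred corners",proj(w,[W(-.105,-.13,.055),W(-.105,.13,.055)],S))
for u,o in((.0735,.043),(.0465,.043)):
    x,z=slope(u,o); print(u,proj(w,[W(x,-.013,z),W(x,.013,z)],S))
```

```text
[[0.4658 0.1466 0.055 ]
 [0.7346 0.1282 0.055 ]]
pred corners [[290.8686 106.545 ]
 [481.4942 108.2403]]
0.0735 [[398.5988 129.2098]
 [421.4613 129.3923]]
0.0465 [[394.5385 110.6638]
 [416.6754 110.895 ]]
```

View pics/w1c.png

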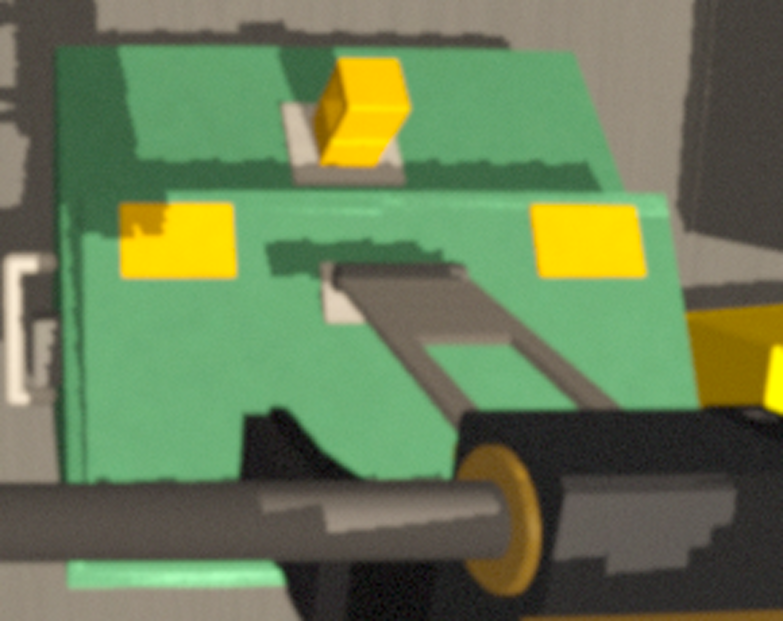

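>>> send_rows(
  increments=[0, 3, -60, 0, 0, 0, 3, -120, 0, 0, 0, 3, -150, 0, 0, 0, 3, -158, 0, 0, 0, 3, -166, 0, 0, 0, 3, -174, 0, 0, 0, 3, -180, 0, 0, 0, 3, -186, 0, 0, 0, 3, -190, 0, 0, 0, 3, -192, 0, 0],
)

```text
time: 3.35
eef_pos: [0.4367, 0.0668, 0.1383]
orientation: [0.735, 0.678, 0.0, -0.0]
force: [-0.1, 0.9, 4.0]
gripper_width: 0.0867
```

Run:
```python
from h import *
S=st(); t=bot.read_camera("scene"); crop(t,170,130,350,300,3.4,"pics/s2.png")
```

```text
t 3.35 p [0.4367 0.0668 0.1383] jaw -0.0814 w 0.0867 F [-0.1325  0.9097  3.9675] q [-0.1025  0.4299  1.9645  0.0004  0.7471 -0.0213]
```

View pics/s2.png

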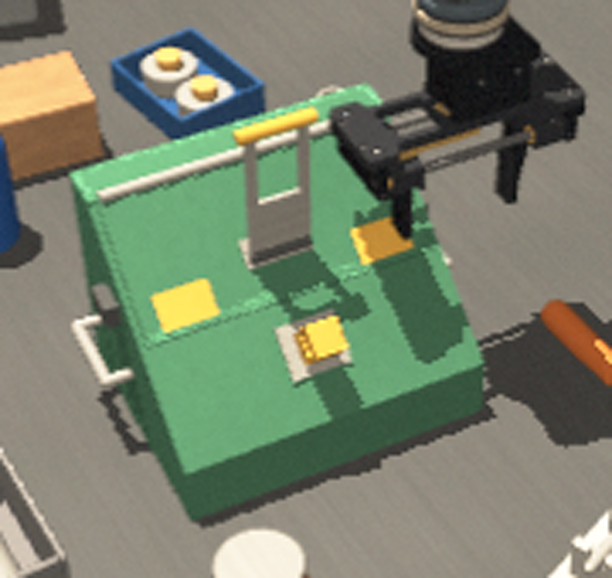

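>>> send_rows(
  increments=[0, 0, -2, 0, 0, 0, 0, -4, 0, 0, 0, 0, -4, 0, 0],
)

```text
time: 3.78
eef_pos: [0.4376, 0.0673, 0.1364]
orientation: [0.735, 0.678, 0.002, 0.001]
force: [-4.9, 2.8, 20.1]
gripper_width: 0.0872
```

>>> send_rows(
  increments=[0, 0, -2, 0, 0, 0, 0, 50, 0, 0, 0, 0, 110, 0, 0.56, 0, 0, 170, 0, 0.56, 0, 0, 195, 0, 0.56, 0, 0, 195, 0, 0.56],
)

```text
time: 4.53
eef_pos: [0.4383, 0.0672, 0.3329]
orientation: [0.735, 0.678, 0.003, 0.003]
force: [1.0, -0.8, -0.4]
gripper_width: 0.0547
```

Run:
```python
from h import *
S=st(); s=bot.read_camera("scene"); crop(s,170,130,350,300,3.4,"pics/s3.png")
t=bot.read_camera("top"); crop(t,250,110,350,245,4.4,"pics/t3.png")
w=bot.read_camera("wrist"); cv2.imwrite("pics/w3.png",w["color"][:,:,::-1])
```

```text
t 4.53 p [0.4383 0.0672 0.3329] jaw -0.0812 w 0.0547 F [ 1.0244 -0.8477 -0.4077] q [-0.1016  0.1399  1.7115  0.0012  1.2824 -0.0207]
```

View pics/s3.png

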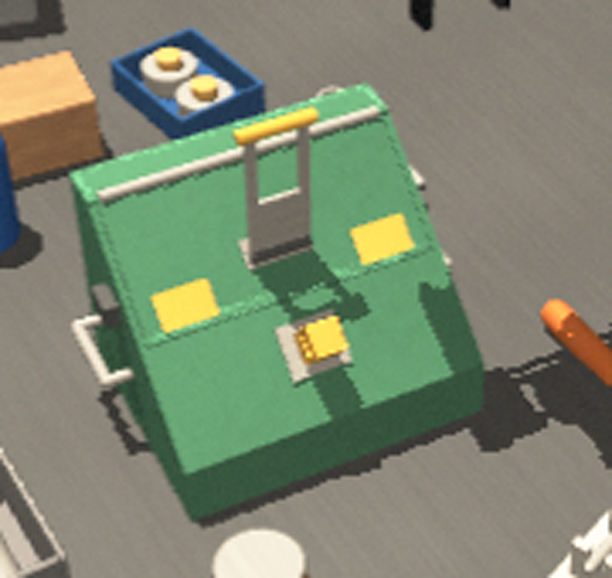

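View pics/t3.png

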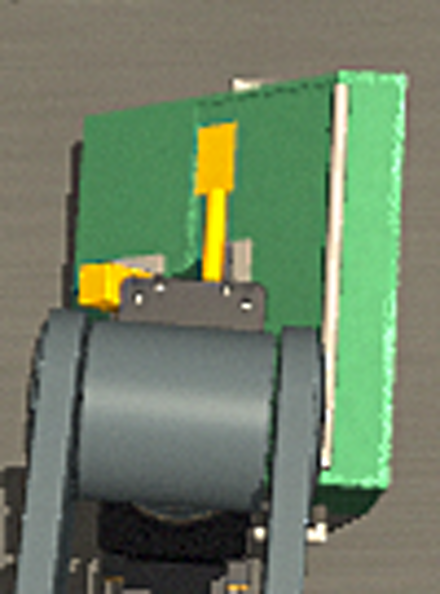

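Run:
```python
from h import *
s=bot.read_camera("scene");t=bot.read_camera("top")
def online(c,uv,y):
    o,D=ray(c,uv); D=D[0]; k=(y-(o-CO)@Yc)/(D@Yc); p=o+D*k-CO; return p@Xc,p[2]
print(online(s,[[170+277/3.4,130+126/3.4]],0))
print(online(s,[[170+237/3.4,130+136/3.4]],.032),online(s,[[170+317/3.4,130+116/3.4]],-.032))
print(proj(t,[W(-.007,.032,.274)]),"seen",250+216/4.4,110+190/4.4)
for e in (90,75,60,45,30,15,0,-15,-30,-40):
    r=np.radians(e);hx,hz=slope(.14,.009);print(e,hx-.122*np.cos(r),hz+.122*np.sin(r))
print(W(.035,0,.33),W(.035,0,.265),W(0.008,0,.265))
```

```text
(np.float64(-0.011646862578911671), np.float64(0.2746226168774858))
(np.float64(-0.01232044308146719), np.float64(0.27720974804146203)) (np.float64(-0.012408277954800357), np.float64(0.27319125884844386))
[[299.3732 153.1603]] seen 299.09090909090907 153.1818181818182
90 -0.0035388664505219265 0.2738846653441863
75 -0.03511478995302945 0.26972761615145263
60 -0.06453886645052193 0.25753976460588784
45 -0.08980589375528071 0.2381516926489451
30 -0.10919396571222344 0.21288466534418632
15 -0.12138181725778824 0.18346058884669386
0 -0.12553886645052192 0.15188466534418632
-15 -0.12138181725778824 0.12030874184167879
-30 -0.10919396571222344 0.09088466534418632
-40 -0.09699628851103723 0.07346457696242853
[0.5817 0.0043 0.33  ] [0.5817 0.0043 0.265 ] [0.5838 0.0312 0.265 ]
```

>>> send_rows(
  increments=[48, -21, 0, 0.003, 0.56, 96, -42, 0, 0.003, 0.56, 143, -63, 0, 0.003, 0.56, 143, -63, 0, 0.003, 0.56, 143, -63, -40, 0.003, 0.56, 143, -63, -69, 0.003, 0.56, 143, -63, -69, 0.003, 0.56],
)

```text
time: 5.65
eef_pos: [0.5762, 0.0052, 0.2572]
orientation: [0.734, 0.679, -0.002, -0.004]
force: [0.1, 0.3, 0.7]
gripper_width: 0.0383
```

Run:
```python
from h import *
S=st(); s=bot.read_camera("scene"); crop(s,170,110,350,300,3.2,"pics/s4.png"); S=st()
p=S["eef_pos"]-CO; print("chest",p@Xc,p@Yc,p[2]); print(R.from_quat(S["orientation"]).as_matrix())
```

```text
t 5.65 p [0.5762 0.0052 0.2572] jaw -0.0781 w 0.0383 F [0.0898 0.2537 0.6941] q [-0.1854  0.4269  1.5101  0.0012  1.2144 -0.1078]
t 5.7 p [0.5779 0.0049 0.2592] jaw -0.078 w 0.0384 F [ 0.1704 -0.1527 -0.4484] q [-0.1854  0.4251  1.5069  0.0012  1.2145 -0.1078]
chest 0.034688732228269493 -0.003845134512582949 0.2592237715384669
[[ 0.0779  0.9969 -0.0047]
 [ 0.997  -0.0779  0.002 ]
 [ 0.0017 -0.0048 -1.    ]]
```

View pics/s4.png

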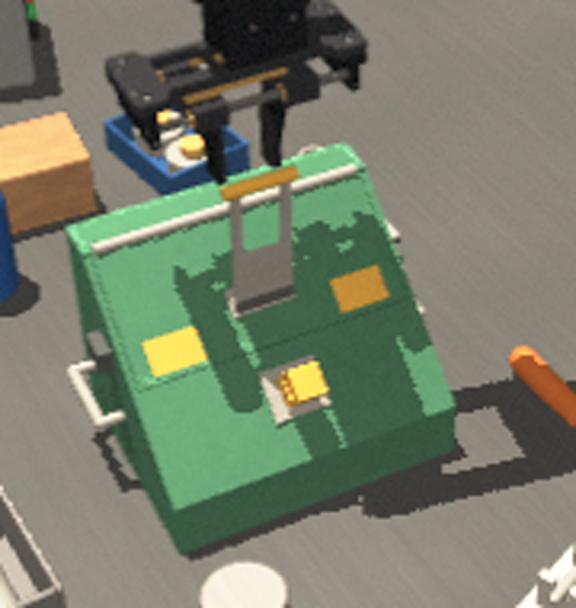

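>>> send_rows(
  increments=[6, 23, 5, 0, 0.56, 7, 39, 4, 0, 0.56, 8, 55, 2, 0, 0.56, 9, 70, -1, 0, 0.56, 10, 85, -5, 0, 0.56, 11, 99, -11, 0, 0.56, 12, 112, -18, 0, 0.56, 13, 124, -29, 0, 0.56, 14, 135, -41, 0, 0.56, 14, 135, -41, 0, 0.56],
)

```text
time: 6.95
eef_pos: [0.591, 0.1408, 0.2166]
orientation: [0.734, 0.679, -0.002, -0.003]
force: [-0.8, 0.9, 0.4]
gripper_width: 0.0379
```

Run:
```python
from h import *
s=bot.read_camera("scene"); crop(s,170,110,350,300,3.2,"pics/s5.png"); S=st()
p=S["eef_pos"]-CO; print("chest",p@Xc,p@Yc,p[2])
```

```text
t 7.0 p [0.5915 0.1403 0.2174] jaw -0.0773 w 0.0384 F [0.6306 0.1652 0.1304] q [0.0481 0.5124 1.4783 0.0024 1.1572 0.1245]
chest -0.1013430767641355 -0.0007465956824353709 0.21735385707385832
```

View pics/s5.png

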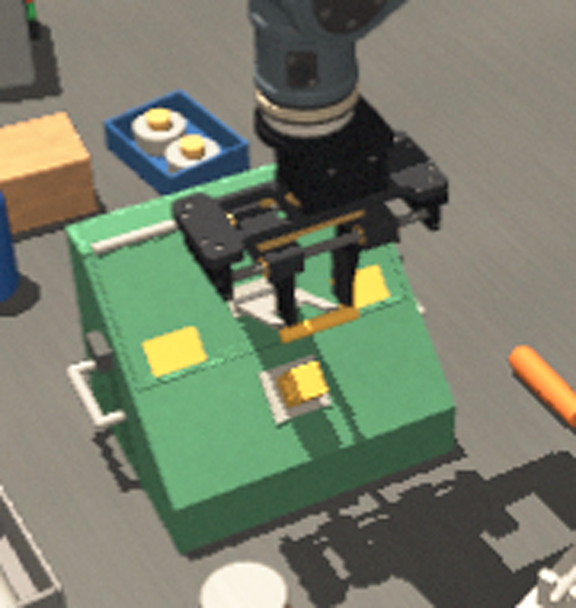

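>>> send_rows(
  increments=[1, 9, -13, 0, 0.56, 1, 15, -28, 0, 0.56, 2, 20, -43, 0, 0.56, 2, 23, -59, 0, 0.56, 2, 25, -76, 0, 0.56, 2, 23, -91, 0, 0.56, 2, 20, -105, 0, 0.56, 2, 13, -120, 0, 0.56, 1, 7, -130, 0, 0.56, 1, 3, -136, 0, 0.56, 1, 2, -138, 0, 0.56],
)

```text
time: 8.38
eef_pos: [0.5925, 0.1421, 0.0796]
orientation: [0.734, 0.679, -0.002, -0.003]
force: [-2.6, 1.6, 7.5]
gripper_width: 0.0382
```

Run:
```python
from h import *
s=bot.read_camera("scene"); crop(s,170,110,350,300,3.2,"pics/s6.png"); S=st()
p=S["eef_pos"]-CO; print("chest",p@Xc,p@Yc,p[2])
```

```text
t 8.43 p [0.5924 0.1421 0.0798] jaw -0.0778 w 0.038 F [-1.3783  0.4814  4.4985] q [0.051  0.6947 1.5809 0.0033 0.8724 0.1266]
chest -0.10326022544744899 7.568735258414093e-05 0.07978168829338467
```

View pics/s6.png

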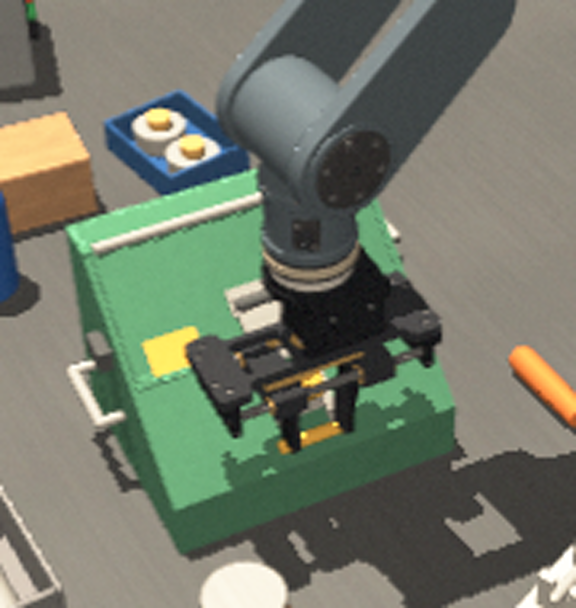

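Down to the expected height; press a little harder to confirm the stop, hold, then lift.

>>> send_rows(
  increments=[0, 0, -2, 0, 0.56, 0, 0, -3, 0, 0.56, 0, 0, -3, 0, 0.56],
)

```text
time: 8.8
eef_pos: [0.5926, 0.1422, 0.0793]
orientation: [0.734, 0.679, -0.001, -0.002]
force: [-4.1, -0.5, 12.9]
gripper_width: 0.038
```

>>> send_rows(
  increments=[0, 0, -1, 0, 0.56, 0, 2, 40, 0, 0.56, 0, 2, 100, 0, 0.56, 0, 2, 130, 0, 0.56, 0, 2, 130, 0, 0.56],
)

```text
time: 9.43
eef_pos: [0.5947, 0.1444, 0.2127]
orientation: [0.734, 0.679, 0.002, 0.0]
force: [-0.0, -0.0, -1.1]
gripper_width: 0.0381
```

Run:
```python
from h import *
s=bot.read_camera("scene"); crop(s,170,110,350,300,3.2,"pics/s7.png"); S=st()
w=bot.read_camera("wrist"); cv2.imwrite("pics/w7.png",w["color"][:,:,::-1])
```

```text
t 9.47 p [0.5931 0.1443 0.2105] jaw -0.0771 w 0.0381 F [-0.3959 -0.1415 -0.0614] q [0.0547 0.522  1.4819 0.0022 1.1398 0.1309]
```

View pics/s7.png

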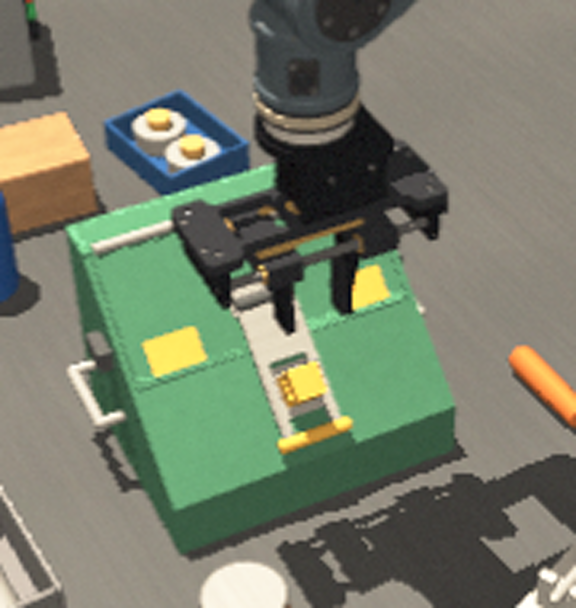

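>>> send_rows(
  increments=[-40, 22, 0, -0.16, 0.47, -80, 46, 0, -0.33, 0.47, -125, 72, 0, -0.5, 0.47, -165, 96, 0, -0.66, 0.47, -205, 119, -5, -0.83, 0.47, -240, 139, -10, -1.0, 0.47, -258, 149, -10, -1.159, 0.47, -258, 149, -10, -1.159, 0.47, -258, 149, -10, -1.159, 0.47],
)

```text
time: 10.65
eef_pos: [0.3346, 0.2929, 0.1983]
orientation: [0.986, 0.168, -0.0, -0.003]
force: [-1.0, 0.4, 1.0]
gripper_width: 0.0462
```

Run:
```python
from h import *
bot.read_camera("top"); S=st()
w=bot.read_camera("wrist"); cv2.imwrite("pics/w8.png",w["color"][:,:,::-1])
```

```text
t 10.7 p [0.335  0.2928 0.1985] jaw -1.2352 w 0.046 F [-0.4439  0.7175 -0.0316] q [0.4623 0.3236 1.8967 0.0068 0.9195 1.6933]
```

View pics/w8.png

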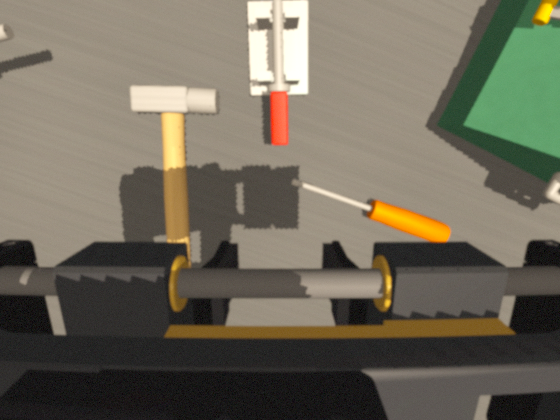

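Run:
```python
from h import *
S=bot.read_state();w=bot.read_camera("wrist")
h=cv2.cvtColor(w["color"],cv2.COLOR_RGB2HSV)
m=((h[...,0]<6)|(h[...,0]>174))&(h[...,1]>150)&(h[...,2]>70); m[:,:250]=0;m[:,310:]=0;m[160:]=0
pts=np.argwhere(m)[:,::-1]; print(len(pts),pts.min(0),pts.max(0))
for r in range(pts[:,1].min(),pts[:,1].max()+1,6):
    q=pts[pts[:,1]==r][:,0]; print(r,q.min(),q.max())
crop(w,240,0,320,160,5,"pics/w8c.png")
top,bot_=pts[:,1].min(),pts[:,1].max()
print(plane(w,[[279.5,92],[279.5,140]],.048,S))
```

```text
448 [270  92] [287 144]
92 271 285
98 270 287
104 270 287
110 270 287
116 270 287
122 270 287
128 270 287
134 271 287
140 271 287
[[0.4323 0.3272 0.048 ]
 [0.3903 0.3126 0.048 ]]
```

View pics/w8c.png

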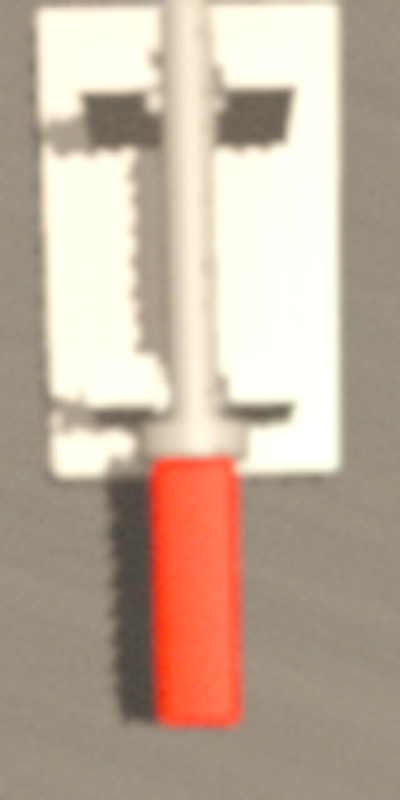

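Run:
```python
from h import *
S=st();w=bot.read_camera("wrist")
p=plane(w,[[278.7,91.3],[279.2,145],[278.0,5]],.048,S)
q=plane(w,[[278.0,5],[279,80]],.045,S)
print(p,np.linalg.norm(p[0]-p[1]),"mid",p[:2].mean(0)); d=p[0]-p[1];print(np.arctan2(d[1],d[0])); d=q[0]-q[1];print(np.arctan2(d[1],d[0]))
```

```text
t 10.8 p [0.3351 0.2928 0.1987] jaw -1.2364 w 0.0458 F [ 0.4339 -0.603  -1.1989] q [0.4621 0.3231 1.8966 0.007  0.9199 1.6942]
[[0.4326 0.3281 0.048 ]
 [0.3857 0.3113 0.048 ]
 [0.5025 0.353  0.048 ]] 0.04984277101266675 mid [0.4092 0.3197 0.048 ]
0.34373676691441885
0.3482020637960939
```

>>> send_rows(
  increments=[40, 14, 0, 0.01, 0.47, 74, 27, -20, 0.01, 0.47, 74, 27, -80, 0.01, 0.47, 74, 27, -120, 0.01, 0.47, 74, 27, -145, 0.01, 0.47, 74, 27, -160, 0.01, 0.47, 74, 27, -168, 0.01, 0.47, 74, 27, -170, 0.01, 0.47, 74, 27, -170, 0.01, 0.47],
)

```text
time: 11.98
eef_pos: [0.4095, 0.3201, 0.0294]
orientation: [0.985, 0.171, 0.001, -0.003]
force: [0.8, -0.1, -0.3]
gripper_width: 0.0461
```

Run:
```python
from h import *
bot.read_camera("top"); S=st()
s=bot.read_camera("scene"); crop(s,300,180,450,330,4,"pics/s9.png")
```

```text
t 12.03 p [0.4096 0.3201 0.0296] jaw -1.2265 w 0.0461 F [-0.7393  0.0637  0.6794] q [0.4448 0.7026 1.8407 0.0102 0.5946 1.6629]
```

View pics/s9.png

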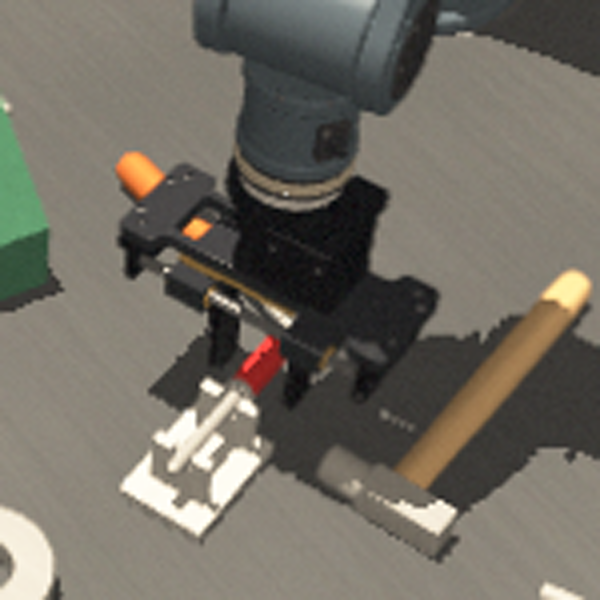

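>>> send_rows(
  increments=[0, 0, 0, 0, 1, 0, 0, 0, 0, 1, 0, 0, 0, 0, 1, 0, 0, 0, 0, 1, 0, 0, 0, 0, 1, 0, 0, 0, 0, 1],
)

```text
time: 12.82
eef_pos: [0.4095, 0.3201, 0.0296]
orientation: [0.985, 0.171, 0.001, -0.003]
force: [0.3, 0.3, 0.6]
gripper_width: 0.0158
```

>>> send_rows(
  increments=[0, 0, 10, 0, 1, 0, 0, 25, 0, 1, 0, 0, 50, 0, 1, 0, 0, 90, 0, 1, 0, 0, 125, 0, 1, 0, 0, 125, 0, 1],
)

```text
time: 13.58
eef_pos: [0.4114, 0.3211, 0.1581]
orientation: [0.985, 0.171, 0.005, -0.004]
force: [0.1, 0.7, -0.6]
gripper_width: 0.0157
```

Run:
```python
from h import *
bot.read_camera("top"); S=st()
s=bot.read_camera("scene"); crop(s,300,130,450,280,4,"pics/s10.png")
w=bot.read_camera("wrist"); cv2.imwrite("pics/w10.png",w["color"][:,:,::-1])
```

```text
t 13.62 p [0.4101 0.3205 0.1564] jaw -1.2264 w 0.0157 F [-0.3871  0.1477 -1.8419] q [0.4449 0.4799 1.7663 0.0073 0.8878 1.6667]
```

View pics/s10.png

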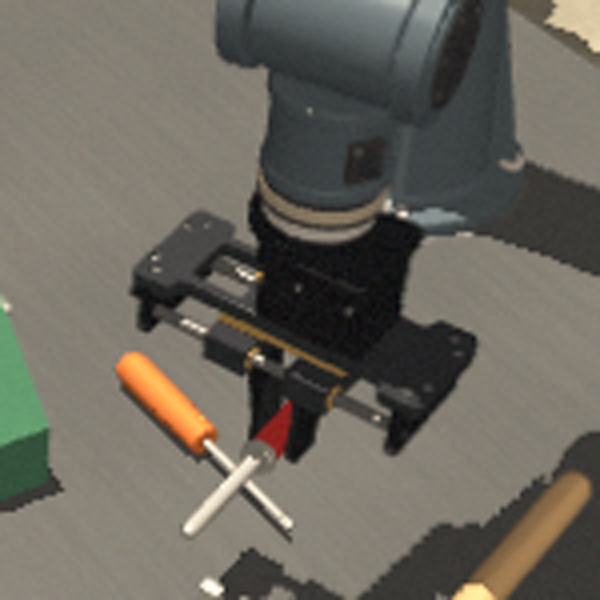

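View pics/w10.png

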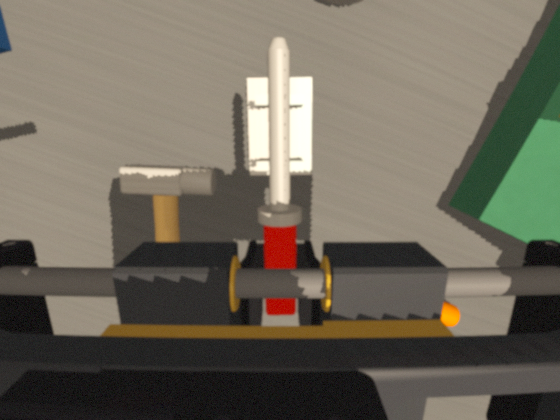

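Run:
```python
from h import *
S=st();w=bot.read_camera("wrist");s=bot.read_camera("scene")
h=w["color"].astype(int); crop(w,240,20,320,230,3.8,"pics/w10c.png"); crop(s,335,230,385,270,14,"pics/s10c.png")
Rm=R.from_quat(S["orientation"]).as_matrix()
P=[S["eef_pos"]+Rm@np.array(v) for v in ((.108,0,-.011),(.031,0,-.011),(.108,0,.009))]
print(P,proj(w,P,S),proj(s,P))
```

```text
t 13.72 p [0.4087 0.3197 0.1542] jaw -1.2265 w 0.0158 F [-0.289  -0.241  -1.7555] q [0.4448 0.4833 1.7684 0.0073 0.8878 1.6667]
[array([0.5103, 0.3561, 0.1654]), array([0.4378, 0.3301, 0.1652]), array([0.5103, 0.3562, 0.1454])] [[278.2751  38.9341]
 [278.3954 207.6477]
 [278.4875  49.7918]] [[346.2943 263.0772]
 [363.9874 244.2441]
 [345.5878 268.8529]]
```

View pics/s10c.png

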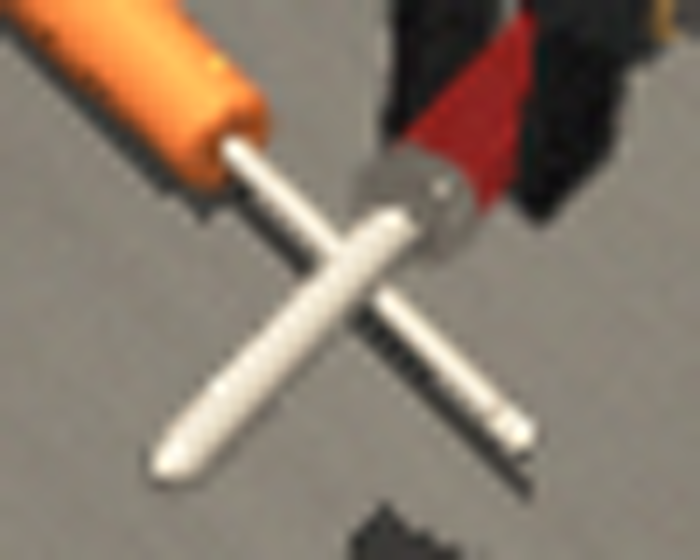

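View pics/w10c.png

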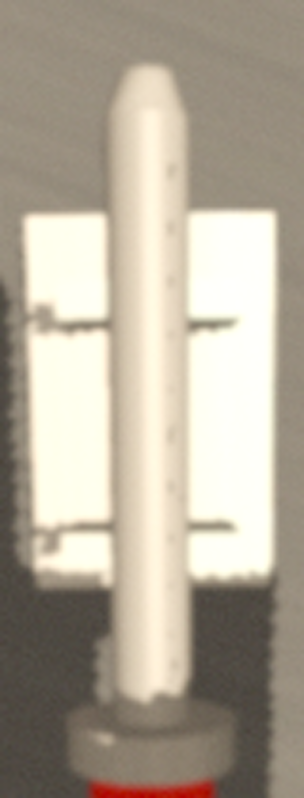

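>>> send_rows(
  increments=[8, -40, 5, -0.1, 1, 15, -80, 5, -0.2, 1, 22, -120, 5, -0.3, 1, 30, -160, 5, -0.421, 1, 37, -192, 5, -0.421, 1, 37, -192, 5, -0.421, 1, 37, -192, 5, -0.421, 1],
)

```text
time: 14.7
eef_pos: [0.4447, 0.1278, 0.1577]
orientation: [0.999, -0.039, -0.001, -0.003]
force: [0.1, -0.3, -0.4]
gripper_width: 0.0162
```

Run:
```python
from h import *
bot.read_camera("top"); S=st()
p=S["eef_pos"]-CO; print("chest",p@Xc,p@Yc,p[2])
w=bot.read_camera("wrist"); cv2.imwrite("pics/w11.png",w["color"][:,:,::-1])
crop(w,220,0,340,230,3.2,"pics/w11c.png")
for u in(.0465,.0735):
  x,z=slope(u,.043); print(proj(w,[W(x,-.013,z),W(x,.013,z)],S))
```

```text
t 14.75 p [0.4447 0.1282 0.1578] jaw -1.647 w 0.0157 F [-0.7764  0.8018 -1.0225] q [0.0344 0.4158 1.8969 0.0082 0.8299 1.6759]
chest -0.07800934212302907 -0.14610183069721677 0.1578476583142991
[[246.3735  17.2732]
 [245.5886 -31.7101]]
[[281.7946   6.1255]
 [281.9017 -47.9803]]
```

View pics/w11.png

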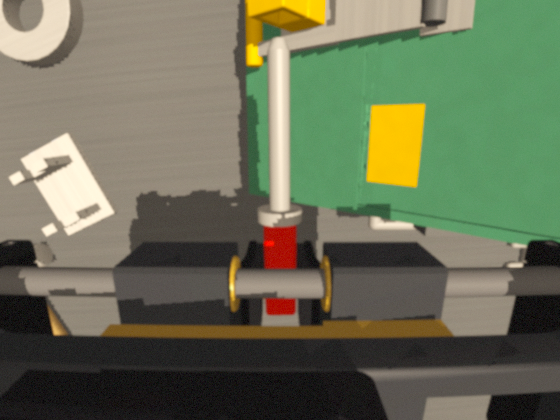

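View pics/w11c.png

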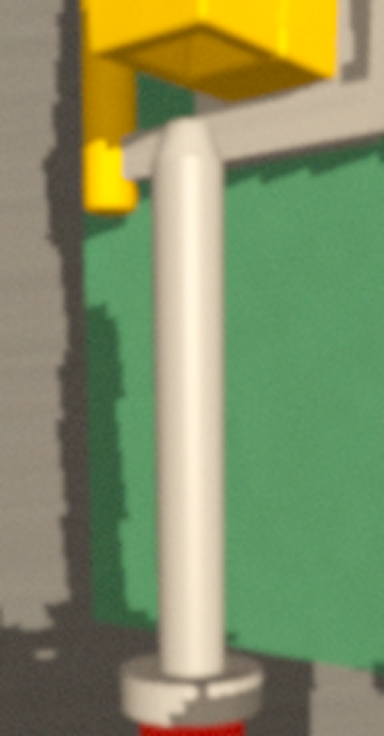

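>>> send_rows(
  increments=[0, -1, -25, -0.001, 1, 0, -1, -45, -0.001, 1, 0, -1, -53, -0.001, 1, 0, -1, -53, -0.001, 1, 0, -1, -53, -0.001, 1],
)

```text
time: 15.42
eef_pos: [0.4453, 0.1277, 0.1055]
orientation: [0.999, -0.038, 0.0, -0.003]
force: [0.0, 0.3, -1.5]
gripper_width: 0.0157
```

Run:
```python
from h import *
bot.read_camera("top"); S=st()
p=S["eef_pos"]-CO; print("chest",p@Xc,p@Yc,p[2])
w=bot.read_camera("wrist"); crop(w,220,0,340,230,3.2,"pics/w12c.png")
s=bot.read_camera("scene"); crop(s,230,190,330,265,7,"pics/s12.png")
cx,cz=slope(.06,.029)
print("staple centre px",proj(s,[W(cx,-.013,cz)]),"tip",proj(s,[S["eef_pos"]+R.from_quat(S["orientation"]).as_matrix()@[.108,0,-.011]]))
print(proj(w,[S["eef_pos"]+R.from_quat(S["orientation"]).as_matrix()@[.108,0,-.011]],S))
for o in(.043,):
 for u in(.0465,.0735):
  x,z=slope(u,o); print(proj(w,[W(x,-.013,z)],S),proj(s,[W(x,-.013,z)]))
```

```text
t 15.47 p [0.4453 0.1277 0.1056] jaw -1.6469 w 0.0155 F [ 0.8013 -0.0141 -0.676 ] q [0.0332 0.5137 1.9412 0.0094 0.6858 1.6728]
chest -0.07749535357177348 -0.14545916637745446 0.10560236539965842
staple centre px [[269.0341 227.7717]] tip [[277.3535 224.5365]]
[[277.7933  39.7921]]
[[232.0282 -21.7776]] [[272.3055 231.8384]]
[[280.3269 -43.1591]] [[268.6664 222.0772]]
```

View pics/w12c.png

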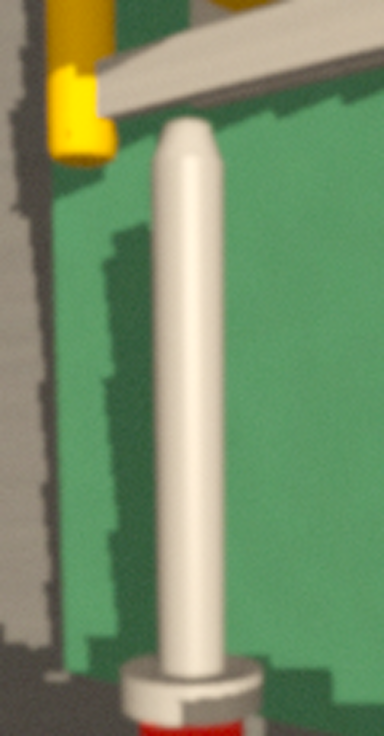

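View pics/s12.png

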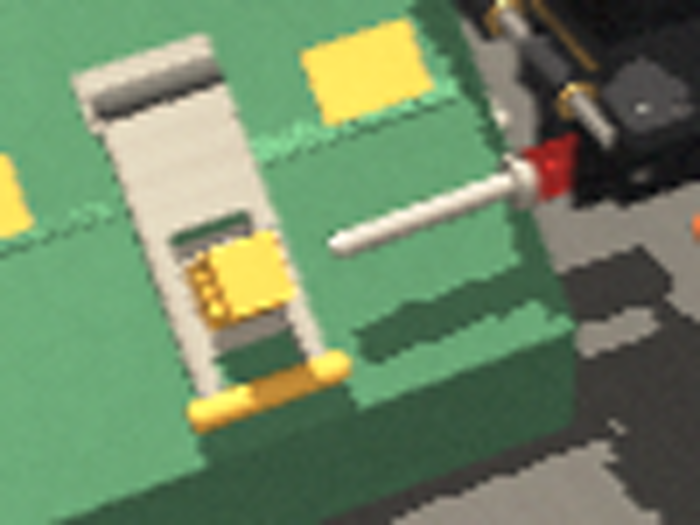

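>>> send_rows(
  increments=[8, -0.6, -1, -0.001, 1, 16, -1.2, -1, -0.001, 1, 24, -1.8, -1, -0.001, 1, 30, -2.3, -1, -0.001, 1, 36, -2.8, -1, -0.001, 1, 42, -3.2, -1, -0.001, 1, 48, -3.7, -1, -0.001, 1, 48, -3.7, -1, -0.001, 1],
)

```text
time: 16.58
eef_pos: [0.4939, 0.1237, 0.1046]
orientation: [0.999, -0.039, 0.001, -0.003]
force: [-0.0, 0.4, -1.3]
gripper_width: 0.016
```

Run:
```python
from h import *
bot.read_camera("top"); S=st()
p=S["eef_pos"]-CO; print("chest",p@Xc,p@Yc,p[2])
w=bot.read_camera("wrist"); cv2.imwrite("pics/w13.png",w["color"][:,:,::-1])
s=bot.read_camera("scene"); crop(s,230,190,330,265,7,"pics/s13.png")
```

```text
t 16.62 p [0.4934 0.1238 0.1046] jaw -1.6483 w 0.0159 F [-0.8259  0.1334 -0.5802] q [0.0221 0.5564 1.8305 0.0087 0.7541 1.6641]
chest -0.07731887225496263 -0.09727938488204792 0.10456545037310927
```

View pics/w13.png

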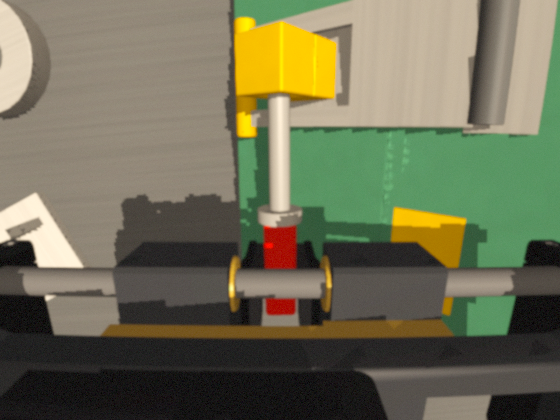

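View pics/s13.png

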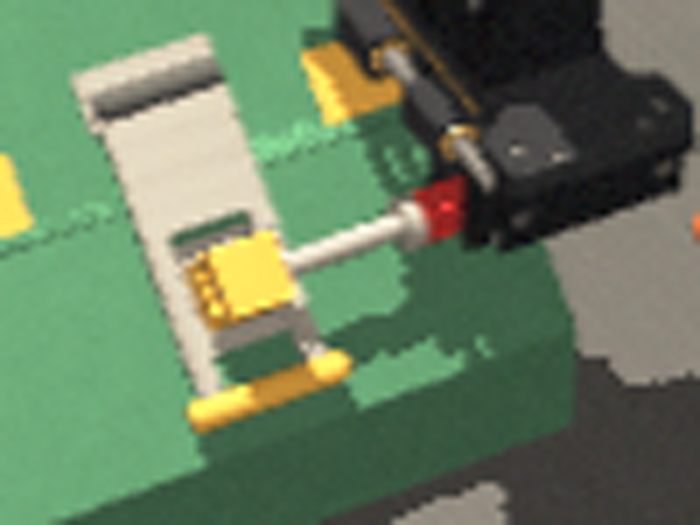

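>>> send_rows(
  increments=[8, -0.6, 0, 0, 1, 16, -1.2, 0, 0, 1, 24, -1.8, 0, 0, 1, 32, -2.4, 0, 0, 1, 39, -3, 0, 0, 1, 45, -3.4, 0, 0, 1, 49, -3.7, 0, 0, 1, 49, -3.7, 0, 0, 1],
)

```text
time: 17.73
eef_pos: [0.5421, 0.1201, 0.1045]
orientation: [0.999, -0.039, -0.0, -0.003]
force: [-0.4, 0.4, -1.5]
gripper_width: 0.0158
```

Run:
```python
from h import *
bot.read_camera("top"); S=st()
p=S["eef_pos"]-CO; print("chest",p@Xc,p@Yc,p[2])
w=bot.read_camera("wrist"); crop(w,200,60,380,330,2.2,"pics/w14.png")
s=bot.read_camera("scene"); crop(s,230,190,330,265,7,"pics/s14.png")
```

```text
t 17.77 p [0.5417 0.1201 0.1045] jaw -1.6482 w 0.0156 F [-0.0353  0.3185 -1.1548] q [0.0134 0.6009 1.714  0.0081 0.8271 1.6562]
chest -0.07737901185699862 -0.04881620197181575 0.10447628478085452
```

View pics/w14.png

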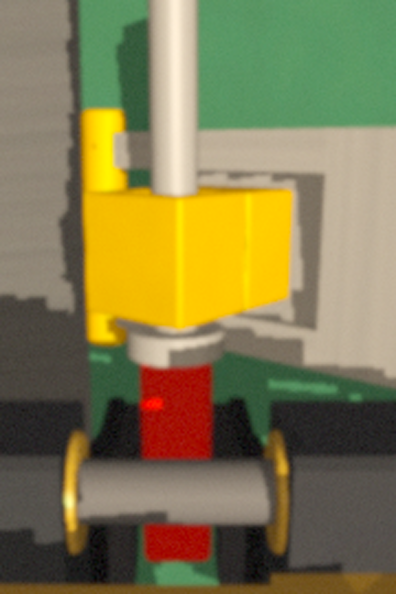

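View pics/s14.png

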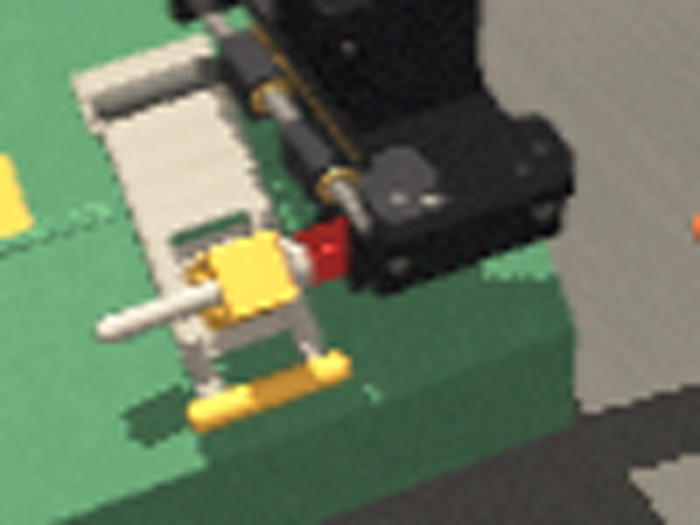

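Nearly home (about 4 to 5 mm left); advance until the collar bears on the loop.

>>> send_rows(
  increments=[2, -0.2, 0, 0, 1, 4, -0.3, 0, 0, 1, 5, -0.4, 0, 0, 1, 6, -0.5, 0, 0, 1, 6, -0.5, 0, 0, 1],
)

```text
time: 18.5
eef_pos: [0.5459, 0.1198, 0.1042]
orientation: [0.999, -0.039, -0.002, -0.003]
force: [-5.3, 0.1, 1.1]
gripper_width: 0.0158
```

Run:
```python
from h import *
S=st()
p=S["eef_pos"]-CO; print("chest",p@Xc,p@Yc,p[2])
w=bot.read_camera("wrist"); crop(w,200,60,380,330,2.2,"pics/w15.png")
```

```text
t 18.5 p [0.5459 0.1198 0.1042] jaw -1.6482 w 0.0158 F [-5.3228  0.0504  1.0938] q [0.0127 0.6064 1.7012 0.0083 0.8378 1.6553]
chest -0.07741521585193614 -0.04460733770666237 0.10422100491969943
```

View pics/w15.png

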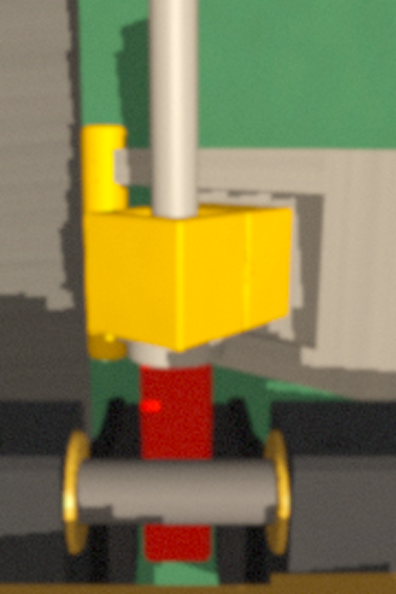

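>>> send_rows(
  increments=[0, 0, 0, 0, 0.72, 0, 0, 0, 0, 0.72, 0, 0, 1, 0, 0.72, 0, 0, 4, 0, 0.72, 0, 0, 10, 0, 0.7, 0, 0, 20, 0, 0.65, 0, 0, 40, 0, 0.6, 0, 0, 80, 0, 0.5, 0, 0, 120, 0, 0.5, -20, 0, 150, 0, 0.5, -40, 0, 150, 0, 0.5, -40, 0, 150, 0, 0.5],
)

```text
time: 20.05
eef_pos: [0.5047, 0.12, 0.2553]
orientation: [0.999, -0.038, -0.002, -0.003]
force: [1.1, -0.0, -0.4]
gripper_width: 0.0436
```

Run:
```python
from h import *
S=st()
w=bot.read_camera("wrist"); crop(w,150,0,450,250,2.6,"pics/w16.png")
s=bot.read_camera("scene"); crop(s,200,150,330,265,6,"pics/s16.png")
cx,cz=slope(.06,.029)
print("pred (no sag) handle end, tip:",proj(s,[W(cx,-.069,cz),W(cx,.064,cz),W(cx,.064,cz-.005)]))
```

```text
t 20.05 p [0.5047 0.12   0.2553] jaw -1.6478 w 0.0436 F [ 1.0914 -0.017  -0.3971] q [0.0141 0.3447 1.6557 0.0068 1.1444 1.659 ]
pred (no sag) handle end, tip: [[287.9961 221.0356]
 [242.0837 237.3371]
 [242.1908 238.7066]]
```

View pics/w16.png

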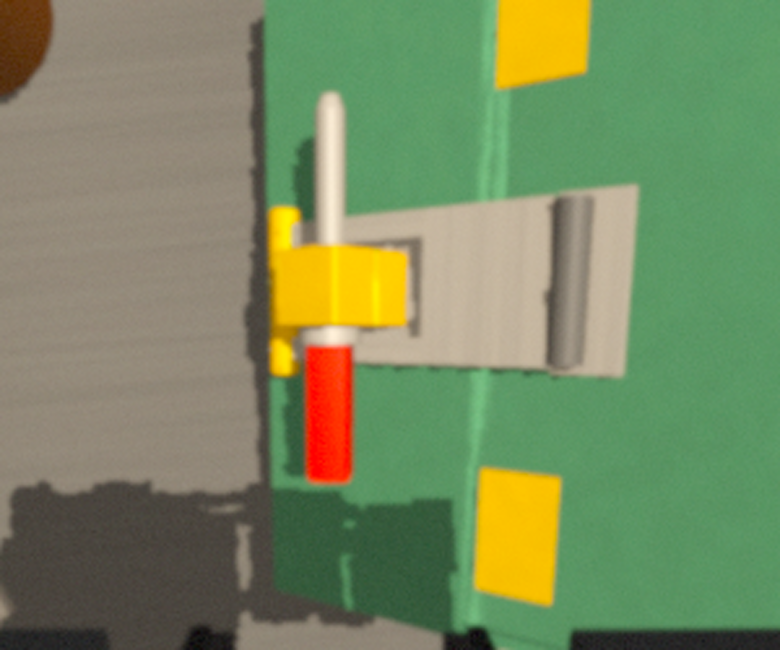

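View pics/s16.png

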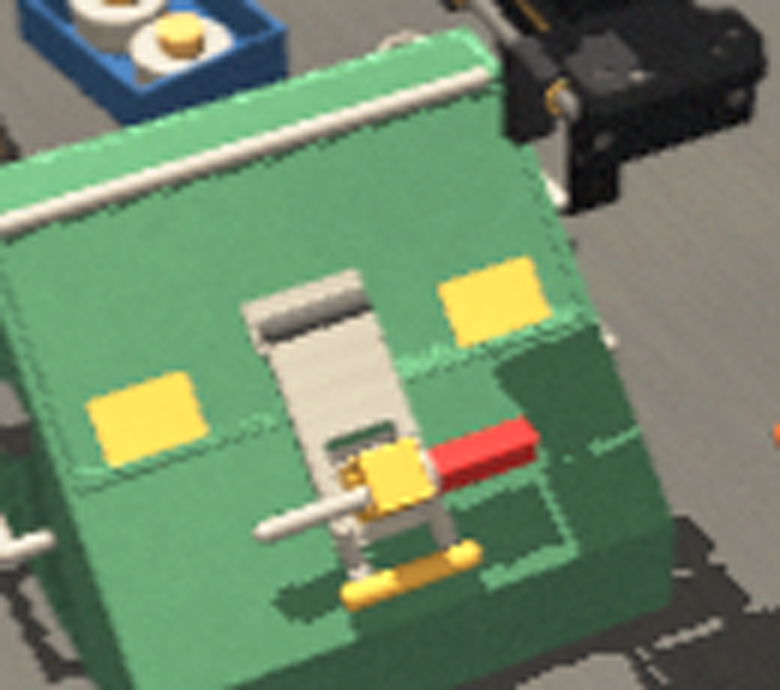

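>>> send_rows(
  increments=[-20, 0, 20, 0, 0.5, -20, 0, 20, 0, 0.5, -20, 0, 20, 0, 0.5],
)

```text
time: 20.52
eef_pos: [0.4874, 0.1197, 0.2741]
orientation: [0.999, -0.039, -0.001, -0.003]
force: [-0.5, -0.0, -0.1]
gripper_width: 0.0434
```

Run:
```python
from h import *
S=st(); s=bot.read_camera("scene"); t=bot.read_camera("top")
cv2.imwrite("pics/t17.png",t["color"][:,:,::-1]); crop(s,200,150,330,265,6,"pics/s17.png")
```

```text
t 20.52 p [0.4874 0.1197 0.2741] jaw -1.6483 w 0.0434 F [-0.47   -0.0269 -0.0842] q [0.014  0.2978 1.6702 0.0066 1.1756 1.6598]
```

View pics/t17.png

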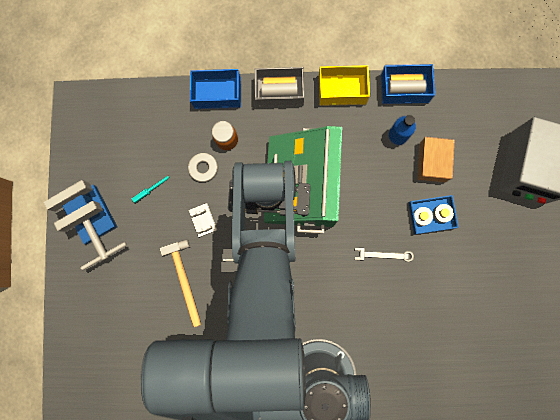

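View pics/s17.png

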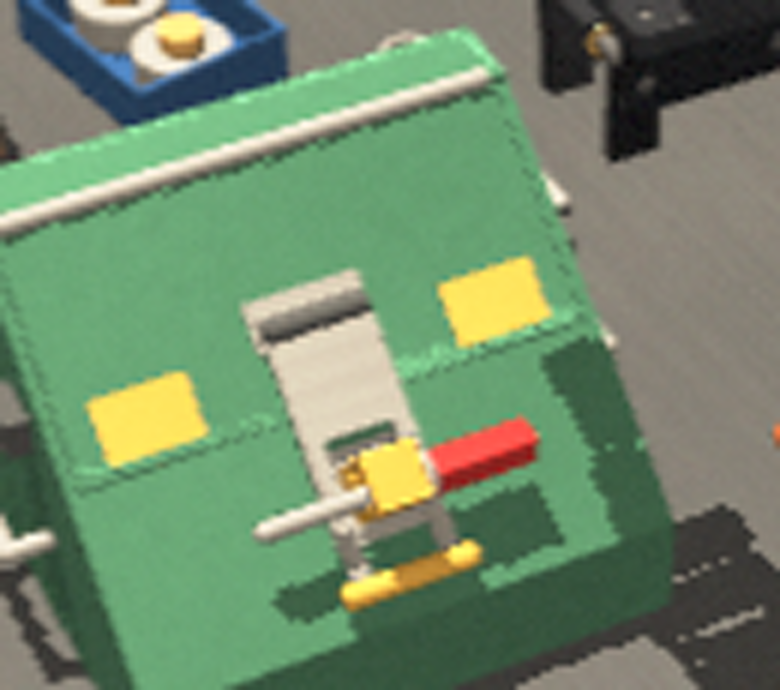

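The lid is shut, the hasp is flat, the pin is home and still, and everything I can see on the bench is where it was. I'm handing it in.

```bash
python3 -c "
from rig import bot
print(bot.sign_off())"
```

```text
the job is handed in; nothing more can be done
None
```

The chest is locked up, and I handed the job in at about 20.5 s; it reports no verdict.

- **Lid:** I pressed it shut with one finger, up to about 20 N against its stop. Later pictures show it flush with the slope.
- **Hasp:** I pushed it over and pressed the bar down onto its stop at about 13 N. It stays flat over the staple.
- **Pin:** I lifted it from its rest and slid it through the loop from the robot's side until the collar touched (about 5 N). Then I let go and backed the arm away.

**Last checks:**
- **Pin position:** It is at rest in the same place in two pictures taken about 0.5 s apart. After release it sagged about 5 mm inside the loop. The tip is 1 pixel (about 2 mm) off where I expected, so I put the seat point about 5 mm from the opening's centre, against the 12 mm limit.
- **Clear of everything:** The gripper is open, away from the chest, and the force reading is near zero.
- **Other things on the bench:** In the final top view the flange, wrench, hammer, bottle, jar and carton are where they started. The arm hid the screwdriver there; I never touched it, and only its end shows in the last side pictures.

No check failed. The cameras disagreed by about 1 mm on the staple's position before insertion, well inside the loop's clearance.

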